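# Park the bench slicer's guard over its blade

## Task

Make the kitchen slicer safe: with a fingertip press the orange lock button on the slicer's sliding guard and, keeping it held down all the way, slide the guard over the blade until it rests against the red end stop, then let go so that the button springs up and the guard is locked there. Only press and push; leave the jar, ramekin, timer, spoon, bowl, carton and bottle where they are.

Things in the scene. Friction and masses are not known exactly. Their poses are not given: they have to be found in the camera images.
- slicer: Bench slicer, fixed to the table: white bed 150 mm (its x) by 420 mm (its y), top 34 mm high, two low rails along its y and a steel blade across it near the red stop. Origin: centre of its underside, on the table. The guard slides along the slicer's +y to the red end stop (70 mm high). The rest of the bed is lower than 50 mm.
- guard (a joint): Slide of the dark teal guard (150 mm across the bed, 130 mm along it, ridge tops 76 mm above the table, feels like 1 kg). In m along the slicer's +y: 0 = far from the red stop, 0.230 = against it; starts at 0 to 0.06. Button up: latched in a hidden 8 mm pitch rack (about 4 mm play). Button down: slides with about 2 N plus 5 N per m/s, stays where left. It cannot be lifted off.
- lock (a joint): Travel of the orange lock button, straight down: 0 = up (guard locked), 0.006 = fully down. It springs back up. It starts to move at 2.5 N and is fully down at 5 N; the guard is free once the button is 3 mm down, so keep it 4 mm or more down (pressing fully down does no harm).
- lock_top (a point): Centre of the orange button's top (44 by 44 mm), mid-guard, 60 mm above the table when up; rides with the button; axes as the slicer's. Two guard ridges (110 mm across the bed, 34 mm thick) stand before and behind it along the slide: inner faces 28 mm from its centre, tops 16 mm above it; open along the slicer's x. A tip on it may push the ridge nearer the stop.
- guard_lead (a point): Point on the guard's leading edge: 65 mm towards the red stop (slicer's +y) from the guard's centre, 70 mm above the table.
- stop_face (a point): Middle of the upper edge of the red end stop's face, 70 mm above the table; the guard's leading edge meets this face.
- jar: Brown jar with white cap, 68 mm in diameter, 100 mm tall, loose, near the slicer; leave alone. Origin: centre of its underside.
- ramekin: White ceramic ramekin, 80 mm in diameter, 45 mm tall, loose, near the slicer; leave alone. Origin: centre of its underside.
- timer: Red domed kitchen timer, 68 mm in diameter, 50 mm tall, loose, near the slicer; leave alone. Origin: centre of its underside.
- spoon: Wooden spoon, 240 mm long, lying beside the slicer, loose; leave alone. Origin: under its middle.
- bowl: Glass mixing bowl, 210 mm in diameter, 95 mm tall, loose, at the left of the table; leave alone. Origin: centre of its underside.
- carton: White and blue drink carton, 65 by 65 by 176 mm, loose, at the right; leave alone. Origin: centre of its underside.
- oil: Amber bottle with yellow cap, 66 mm in diameter, 200 mm tall, loose, at the right; leave alone. Origin: centre of its underside.

How it is judged:
On the way, in this order (a step that is already met when the one before it is completed fails the run):
1. the lock button is pressed down at least 3 mm, with the guard still within 12 mm of where it started (value of joint lock above 0.003 m and distance of guard_lead from where it was at the start of the episode below 0.012 m), for 0.05 s.
2. the guard is within 4 mm of the red end stop with the button still held down (at least 2 mm) (value of joint guard above 0.226 m and value of joint lock above 0.002 m), for 0.05 s.
At the end, for the whole second after the job is handed in: The guard rests within 4 mm of the red end stop and the lock button is up again (less than 1 mm down) (value of joint guard above 0.226 m and value of joint lock below 0.001 m and velocity of joint guard between -0.005 and 0.005 m/s); the robot touches nothing.
It fails at once if the button was let up on the way, or the guard was forced while locked (button less than 1 mm down with the guard more than 12 mm from its start and more than 8 mm from the stop) (value of joint lock below 0.001 m and distance of guard_lead from where it was at the start of the episode above 0.012 m and value of joint guard below 0.222 m).
It fails at once if a bystander was moved or lifted by more than 25 mm (distance of any of jar, ramekin, timer, spoon, bowl, carton, oil from where it was at the start of the episode above 0.025 m).
It also fails if it takes over 38 s, if anything falls off the work surface, if the arm or the gripper's body presses on something with over 40 N, if the wrist force passes 120 N, or if a joint passes its speed limit or range.

## Robot

A 7-joint arm with a two-finger parallel gripper is mounted at the origin on the work surface. World frame = base frame: x ahead of the robot, y to its left, z up, the work surface at z = 0. Lengths are in m, angles in rad, forces in N, time in s.
With the tool pointing down it reaches from about 0.4 to 0.85 m from the base axis. Payload 10.4 kg.
Tool frame: the origin (TCP) lies midway between the tips of the shut fingers; the grasp point (between the pads) lies 19 mm behind it; z points along the fingers, x is the direction in which the jaws open and shut, and the axes are right-handed (so a half turn about z gives the same grasp; the last joint's range is limited). The gripper opens to 87 mm and grips with 3 to 60 N. Pads are 19 mm wide; open, the fingers measure 117 mm over their backs; the gripper's body (75 mm by 190 mm) begins 51 mm behind the grasp point.
Start: joints at [1.148, 0.332, -0.065, 1.46, 0.022, 1.35, -0.088], TCP at [0.243, -0.576, 0.223] pointing down, gripper open.
Joint ranges: [-2.6, 2.6], [-0.5, 2.12], [-1.47, 1.34], [0.16, 2.42], [-1.27, 4.41], [0.06, 2.06], [-2.6, 2.6]. Speed limits (rad/s): [2.22, 2.22, 2.79, 2.79, 3.14, 3.14, 3.14].

## Interface

Orientations are given as a unit quaternion [x, y, z, w].
In Python, from bench import r gives the robot as it stands. The module is installed in compiled form; this text tells all that it offers.
- The arm moves only by the tool play_rows, never from a script. Its argument "commands" is a list of rows, each a list of 7 numbers: the shift along the world's x, y, z in cm, then the turn, a rotation vector about the world's x, y, z in rad, then the finger opening in cm, from 0 to 8.7. A call has 1 to 20 rows; each row shifts and turns the commanded pose from where the row before left it; what a row does not reach is not made up. A row lasts 1/8 s, in which the tool goes at most 62.5 mm and 10.7 degrees, less where a joint would pass 70% of its speed; a pose out of reach is approached as far as the arm can. A call is refused whole if a number of a shift passes 6.25 or a number of a turn 0.188, either way. A call with a gripper value outside its range is refused whole. The fingers move at their own pace and stop on an object; "grip_force" is the grip in N (left out, the last holds). Time passes only in rows, so rows that do not move let the fingers close. It gives the time, the measured TCP pose, the force and the opening at its end, in the units of the state.
- r.read_state(): the state, without advancing time (a new reading comes with each control period).
- r.camera(name): name is "side" or "top"; returns a dict with "img" (400x640x3 uint8, red, green, blue), "K" (3x3 intrinsics, pixels), "camera_from_world" (4x4, takes a point from world to camera coordinates). Camera axes: x right, y down, z forward; pixel columns grow to the right and rows downward; lengths in m; the calibration is good to about 2 mm. A picture is of the moment at which its call begins. There is no depth.
- r.close_job(): hands the job in, once; it reports no verdict.
The state is a dict: "time": time; "joint_positions": joint angles; "joint_vel": joint speeds; "joint_torque": joint torques, N m; "ee_pos": TCP position; "eef_rot": TCP orientation; "ft_force": force on the tool from outside, world axes, zero at the start; "torque": the same for the moment, N m; "width": finger opening in m.
Only numpy, scipy, OpenCV 4.12 (cv2) and the standard library are available. Lean on these libraries where they do the work, as an engineer would, in place of code of your own. Each camera call takes 0.05 s, during which the arm holds its last target. There are 200 camera calls.

## Working session

There is one attempt and no reset: what is moved stays moved. The work goes in short steps, Python scripts to look and compute and a tool call to move; the robot and the scene stay as the last step left them, time stands still between calls to the robot, and variables do not carry over. Pictures are saved under pics/ and viewed, about 8 in all and at most 12, crops included, and the job is handed in when it is done.

Besides the shell and the picture viewer there is one more tool, called after "Request:" by a JSON object that holds its "name" and its "arguments". play_rows: Moves the arm, as the interface text tells. Its arguments: {"type":"object","properties":{"commands":{"type":"array","items":{"type":"array","items":{"type":"number"}}},"grip_force":{"type":"number"}},"required":["commands"]}

```bash
mkdir -p pics; cat > h.py <<'E'
import numpy as np, cv2
from bench import r
def ray(c,u,v,z):
    T=np.array(c["camera_from_world"]);K=np.array(c["K"])
    d=T[:3,:3].T@np.linalg.solve(K,[u,v,1]);o=-T[:3,:3].T@T[:3,3]
    return o+d*(z-o[2])/d[2]
def save(c,n): cv2.imwrite("pics/"+n,cv2.cvtColor(c["img"],cv2.COLOR_RGB2BGR))
E
python3 - <<'E'
from h import *
for n in("top","side"):
    c=r.camera(n);save(c,n+"0.png");T=np.array(c["camera_from_world"]);print(n,-T[:3,:3].T@T[:3,3])
    np.savez(n+"0.npz",**c)
s=r.read_state();print(s)
E
```

```text
top [ 0.33415896 -0.02890826  1.34338899]
side [-0.15062161  0.73661477  0.76456467]
{'time': 0.1, 'joint_positions': array([ 1.1483871 ,  0.33281659, -0.06472899,  1.46085683,  0.02159322,
        1.34989997, -0.08848826]), 'joint_vel': array([ 6.99738778e-05, -8.63553735e-04,  1.99924951e-04, -1.91142863e-03,
        3.10820054e-03,  1.81435437e-03,  1.68616665e-03]), 'joint_torque': array([ 2.70679528e-03, -6.24545288e+01,  2.59810709e-02, -3.90719569e+01,
       -6.12383732e-02,  3.67047801e-02,  8.83774146e-05]), 'ee_pos': array([ 0.24315587, -0.57538228,  0.22182887]), 'eef_rot': array([ 8.33454985e-01, -5.52586984e-01, -5.46992495e-04, -3.37527890e-04]), 'ft_force': array([ 0.31077915, -0.26672952, -0.23823817]), 'torque': array([ 0.04834898, -0.02754423, -0.03563363]), 'width': 0.08676688985488933}
```

View pics/top0.png

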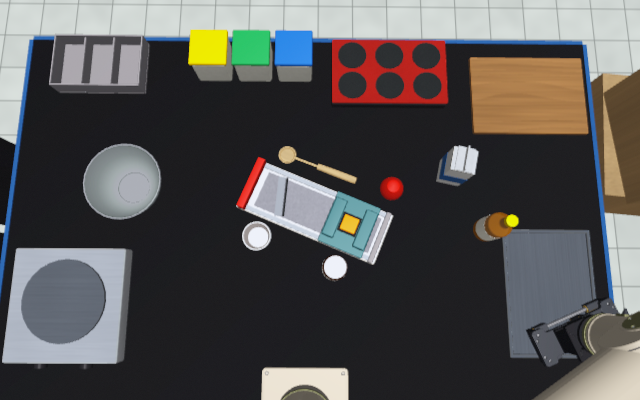

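View pics/side0.png

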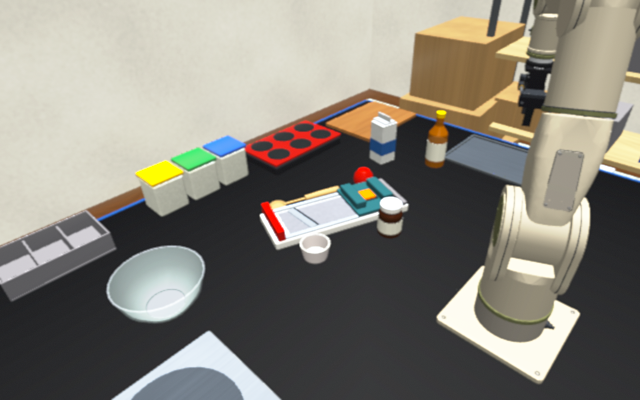

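The top view shows the orange button at about (349,223), the teal guard around it and the red stop at about (252,184). The jar is at (335,268), the ramekin at (257,235) and the timer at (391,188). The side view agrees, with the button at about (367,194). Next I measure the button and stop.

```bash
cat >> h.py <<'E'
def blobs(c,lo,hi,box):
    h=cv2.cvtColor(c["img"],cv2.COLOR_RGB2HSV);m=cv2.inRange(h,lo,hi)
    k=np.zeros_like(m);x0,y0,x1,y1=box;k[y0:y1,x0:x1]=m[y0:y1,x0:x1]
    cs=cv2.findContours(k,cv2.RETR_EXTERNAL,cv2.CHAIN_APPROX_NONE)[0]
    q=max(cs,key=cv2.contourArea);M=cv2.moments(q)
    return np.array([M["m10"]/M["m00"],M["m01"]/M["m00"]]),q
E
python3 - <<'E'
from h import *
t=dict(np.load("top0.npz"));s=dict(np.load("side0.npz"))
for c,b in((t,(310,180,400,270)),(s,(330,170,400,215))):
    p,q=blobs(c,(12,150,120),(28,255,255),b);print("button",p,cv2.contourArea(q),ray(c,*p,.06))
    if c is t: B=ray(c,*p,.06)
p,q=blobs(t,(80,60,40),(100,255,255),(300,170,400,270));print("guard",p)
P=np.array([ray(t,*x[0],.073)[:2] for x in q],np.float32);print("guard rect@.073",cv2.minAreaRect(P))
p,q=blobs(t,(0,150,80),(8,255,255),(230,150,275,215))
P=np.array([ray(t,*x[0],.070)[:2] for x in q],np.float32);rc=cv2.minAreaRect(P);print("stop rect",rc)
print(cv2.boxPoints(rc))
# bed direction: white rails corner; direction from stop long axis
bx=cv2.boxPoints(rc);e=[bx[1]-bx[0],bx[2]-bx[1]];L=max(e,key=np.linalg.norm);L/=np.linalg.norm(L)
n=np.array([-L[1],L[0]]);d=np.array(rc[0])-B[:2];n*=np.sign(n@d);print("slide",n,np.degrees(np.arctan2(n[1],n[0])),"along",d@n,"lat",d@L)
d/=np.linalg.norm(d);print("dir by centres",d)
for nm,pp,z in(("jar",(335,268),.1),("timer",(391,188),.04),("ramekin",(257,235),.045)):print(nm,ray(t,*pp,z))
E
```

```text
button [349.23573883 223.63436426] 242.5 [ 0.49970971 -0.12094142  0.06      ]
button [367.16068376 193.77606838] 97.5 [ 0.49615914 -0.12106208  0.06      ]
guard [349.00733429 223.98608541]
guard rect@.073 ((0.4981781244277954, -0.11932756006717682), (0.1262822151184082, 0.14830468595027924), 67.59227752685547)
stop rect ((0.6116947531700134, 0.15108393132686615), (0.026712823659181595, 0.15204080939292908), 67.53170013427734)
[[0.53634053 0.16779427]
 [0.6768401  0.10968851]
 [0.687049   0.13437359]
 [0.5465494  0.19247936]]
slide [0.3821721  0.92409116] 67.53171 along 0.2941737783823858 lat -0.000476113632102054
dir by centres [0.38067599 0.92470849]
jar [ 0.37764867 -0.08026913  0.1       ]
timer [ 0.60463067 -0.2410661   0.04      ]
ramekin [0.46811471 0.13275297 0.045     ]
```

Request:
{"name": "play_rows", "arguments": {"commands": [[0,0,2,0,0,0,0],[2,3.6,0,0,0,0.065,0],[2,3.6,0,0,0,0.065,0],[2,3.6,0,0,0,0.065,0],[2,3.6,0,0,0,0.065,0],[2,3.6,0,0,0,0.065,0],[2,3.6,0,0,0,0.065,0],[2,3.6,0,0,0,0.065,0],[2,3.6,0,0,0,0.065,0],[2,3.6,0,0,0,0.065,0],[2,3.6,0,0,0,0.065,0],[2,3.6,0,0,0,0.065,0],[2,3.6,0,0,0,0.065,0],[1.6,2.3,0,0,0,0,0],[0,0,-2,0,0,0,0],[0,0,-3,0,0,0,0],[0,0,-3,0,0,0,0],[0,0,-3,0,0,0,0],[0,0,0,0,0,0,0]], "grip_force": 20}}

```text
time: 2.48
ee_pos: [0.4978, -0.1199, 0.1308]
eef_rot: [0.981, -0.194, -0.002, -0.0]
ft_force: [0.4, -0.4, 0.4]
width: 0.0005
```

```bash
python3 - <<'E'
from h import *
c=r.camera("side");im=c["img"][100:260,260:460];cv2.imwrite("pics/s1.png",cv2.cvtColor(cv2.resize(im,None,fx=4,fy=4,interpolation=2)[:600],cv2.COLOR_RGB2BGR))
s=r.read_state();print(s["ee_pos"],s["ft_force"])
E
```

```text
[ 0.49889141 -0.12009841  0.13242629] [ 0.30897555 -0.10503047  0.15110034]
```

View pics/s1.png

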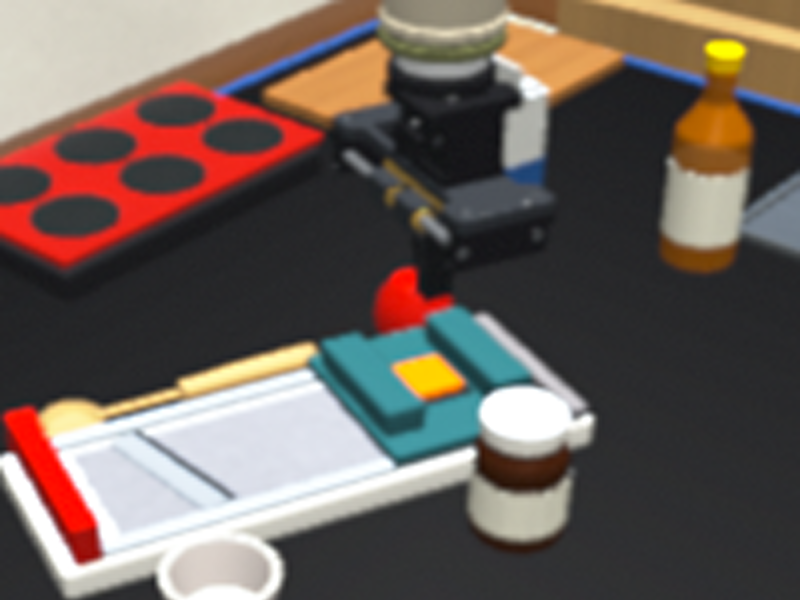

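The fingertip, at about (435,292) in the crop, is straight above the orange button at (430,377), and the body is clear of the jar.

Request:
{"name": "play_rows", "arguments": {"commands": [[0,0,-2.5,0,0,0,0],[0,0,-2,0,0,0,0],[0,0,-1.2,0,0,0,0],[0,0,-0.6,0,0,0,0],[0,0,-0.2,0,0,0,0],[0,0,0,0,0,0,0],[0,0,0,0,0,0,0]]}}

```text
time: 3.4
ee_pos: [0.4996, -0.1208, 0.068]
eef_rot: [0.981, -0.194, 0.0, 0.0]
ft_force: [0.0, 0.2, 0.4]
width: 0.0005
```

Request:
{"name": "play_rows", "arguments": {"commands": [[0,0,-0.4,0,0,0,0],[0,0,-0.3,0,0,0,0],[0,0,-0.2,0,0,0,0],[0,0,-0.2,0,0,0,0],[0,0,-0.2,0,0,0,0],[0,0,0,0,0,0,0],[0,0,0,0,0,0,0]]}}

```text
time: 4.28
ee_pos: [0.4993, -0.1208, 0.0546]
eef_rot: [0.981, -0.194, 0.0, 0.0]
ft_force: [-1.9, 0.8, 4.8]
width: 0.0006
```

Request:
{"name": "play_rows", "arguments": {"commands": [[0,0,-0.2,0,0,0,0],[0,0,0,0,0,0,0],[0,0,0,0,0,0,0]]}}

```text
time: 4.65
ee_pos: [0.4996, -0.1206, 0.0542]
eef_rot: [0.981, -0.194, 0.0, 0.0]
ft_force: [-9.8, 2.5, 23.9]
width: 0.0005
```

Request:
{"name": "play_rows", "arguments": {"commands": [[0.19,0.46,0,0,0,0,0],[0.38,0.92,0,0,0,0,0],[0.38,0.92,0,0,0,0,0],[0.38,0.92,0,0,0,0,0],[0.38,0.92,0,0,0,0,0],[0.38,0.92,0,0,0,0,0],[0.19,0.46,0,0,0,0,0],[0,0,0,0,0,0,0]]}}

```text
time: 5.65
ee_pos: [0.5229, -0.064, 0.0542]
eef_rot: [0.981, -0.194, 0.001, -0.0]
ft_force: [-6.1, 4.2, 21.5]
width: 0.0006
```

```bash
python3 - <<'E'
from h import *
c=r.camera("top");h=c["img"]
p,q=blobs(c,(80,60,40),(100,255,255),(230,130,400,270))
P=np.array([ray(c,*x[0],.073)[:2] for x in q],np.float32);print("guard",cv2.minAreaRect(P))
c=r.camera("side");im=c["img"][100:260,240:440];cv2.imwrite("pics/s2.png",cv2.cvtColor(cv2.resize(im,None,fx=4,fy=4,interpolation=2)[:600],cv2.COLOR_RGB2BGR))
s=r.read_state();print(s["ee_pos"],s["ft_force"])
E
```

```text
guard ((0.5132691860198975, -0.00737631693482399), (0.028323253616690636, 0.08997946232557297), 67.96701049804688)
[ 0.52291284 -0.06400624  0.05421871] [-7.52852317  4.75416937 21.43975717]
```

View pics/s2.png

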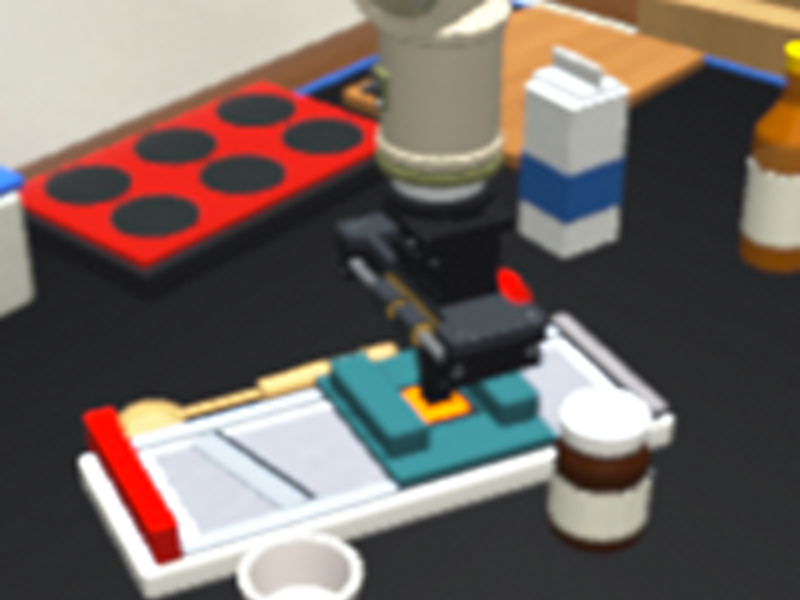

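The guard moved along with the tip, which is still centred on the button at (435,400), and it has slid about 61 mm. About 155 mm remains.

Request:
{"name": "play_rows", "arguments": {"commands": [[0.19,0.46,0,0,0,0,0],[0.38,0.92,0,0,0,0,0],[0.38,0.92,0,0,0,0,0],[0.38,0.92,0,0,0,0,0],[0.38,0.92,0,0,0,0,0],[0.38,0.92,0,0,0,0,0],[0.38,0.92,0,0,0,0,0],[0.38,0.92,0,0,0,0,0],[0.38,0.92,0,0,0,0,0],[0.38,0.92,0,0,0,0,0],[0.38,0.92,0,0,0,0,0],[0.38,0.92,0,0,0,0,0],[0.38,0.92,0,0,0,0,0],[0.19,0.46,0,0,0,0,0],[0,0,0,0,0,0,0]]}}

```text
time: 7.62
ee_pos: [0.5726, 0.0561, 0.0543]
eef_rot: [0.981, -0.194, 0.001, -0.001]
ft_force: [-4.7, 2.9, 16.9]
width: 0.0006
```

Request:
{"name": "play_rows", "arguments": {"commands": [[0.15,0.37,-0.04,0,0,0,0],[0.15,0.37,0,0,0,0,0],[0.15,0.37,0,0,0,0,0],[0.15,0.37,0,0,0,0,0],[0.11,0.28,0,0,0,0,0],[0.08,0.18,0,0,0,0,0],[0,0,0,0,0,0,0]]}}

```text
time: 8.5
ee_pos: [0.5804, 0.075, 0.0543]
eef_rot: [0.981, -0.194, 0.001, -0.001]
ft_force: [-6.8, 2.6, 20.2]
width: 0.0004
```

Request:
{"name": "play_rows", "arguments": {"commands": [[0.08,0.18,0,0,0,0,0],[0.08,0.18,0,0,0,0,0],[0.08,0.18,0,0,0,0,0],[0,0,0,0,0,0,0]]}}

```text
time: 9.0
ee_pos: [0.5827, 0.0805, 0.0543]
eef_rot: [0.981, -0.194, 0.001, -0.001]
ft_force: [-6.8, 1.2, 20.9]
width: 0.0002
```

Request:
{"name": "play_rows", "arguments": {"commands": [[0.08,0.18,0,0,0,0,0],[0.08,0.18,0,0,0,0,0],[0.08,0.18,0,0,0,0,0],[0,0,0,0,0,0,0],[0,0,0,0,0,0,0]]}}

```text
time: 9.62
ee_pos: [0.5837, 0.0829, 0.0541]
eef_rot: [0.981, -0.195, -0.0, 0.001]
ft_force: [-14.8, -6.5, 28.2]
width: 0.0004
```

```bash
python3 - <<'E'
from h import *
c=r.camera("side");im=c["img"][110:260,240:440];cv2.imwrite("pics/s3.png",cv2.cvtColor(cv2.resize(im,None,fx=4,fy=4,interpolation=2)[:600],cv2.COLOR_RGB2BGR))
s=r.read_state();print(s["ee_pos"],s["ft_force"])
E
```

```text
[0.58375516 0.08296533 0.05416319] [-14.58185875  -6.90200233  29.86804521]
```

View pics/s3.png

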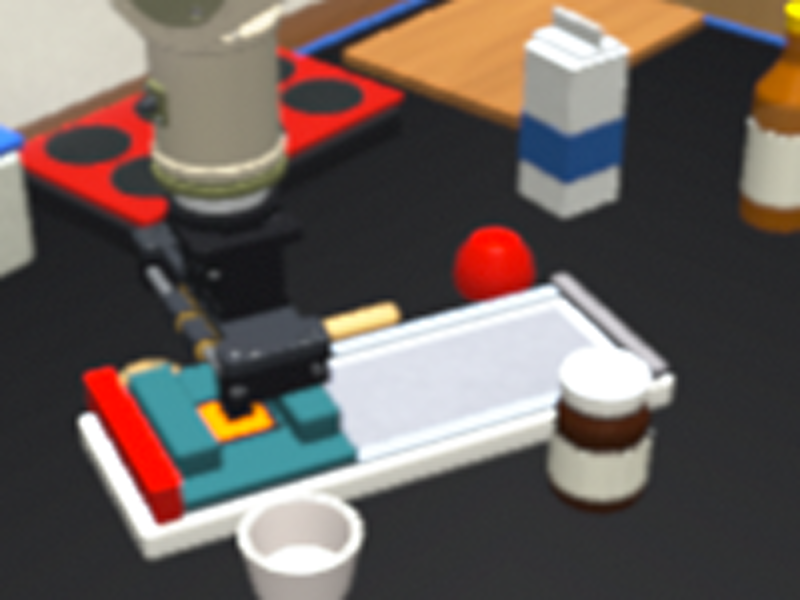

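The tip stopped about 220 mm along, the force against the slide is now about 12 N, and the picture shows the guard's edge touching the red stop with the button still held. Next I lift straight up.

Request:
{"name": "play_rows", "arguments": {"commands": [[0,0,0.2,0,0,0,0],[0,0,0.3,0,0,0,0],[0,0,0.4,0,0,0,0],[0,0,1,0,0,0,0],[0,0,3,0,0,0,0],[0,0,4,0,0,0,0],[0,0,5,0,0,0,0],[0,0,5,0,0,0,0],[-1,-5,2,0,0,0,0],[-1,-5,0,0,0,0,0],[-1,-5,0,0,0,0,0],[-1,-5,0,0,0,0,0],[-1,-5,0,0,0,0,0],[-1,-5,0,0,0,0,0],[0,0,0,0,0,0,0],[0,0,0,0,0,0,0]]}}

```text
time: 11.68
ee_pos: [0.5245, -0.2147, 0.2614]
eef_rot: [0.981, -0.194, 0.0, -0.0]
ft_force: [-0.5, 0.1, -0.4]
width: 0.0004
```

```bash
python3 - <<'E'
from h import *
c=r.camera("top");im=c["img"][110:290,220:460];cv2.imwrite("pics/t4.png",cv2.cvtColor(cv2.resize(im,None,fx=3.3,fy=3.3,interpolation=2),cv2.COLOR_RGB2BGR))
s=r.camera("side")
for q in(c,s):
    p,k=blobs(q,(12,150,120),(28,255,255),(230,150,330,260) if q is c else(270,180,330,230));print(p,cv2.contourArea(k),ray(q,*p,.06),ray(q,*p,.054))
p,k=blobs(c,(80,60,40),(100,255,255),(230,130,400,270))
P=np.array([ray(c,*x[0],.073)[:2] for x in k],np.float32);print("guard",cv2.minAreaRect(P))
s=r.read_state();print(s["ee_pos"],s["ft_force"])
E
```

```text
[275.81754386 193.12842105] 237.5 [0.58330647 0.08235073 0.06      ] [0.58447126 0.08287087 0.054     ]
[298.35258724 212.83152828] 138.5 [0.58098912 0.08598663 0.06      ] [0.58721944 0.08044594 0.054     ]
guard ((0.5807117819786072, 0.08045800775289536), (0.12966907024383545, 0.1484283059835434), 67.37478637695312)
[ 0.52475631 -0.2139356   0.26141226] [-0.46579888  0.21111297 -0.24345296]
```

View pics/t4.png

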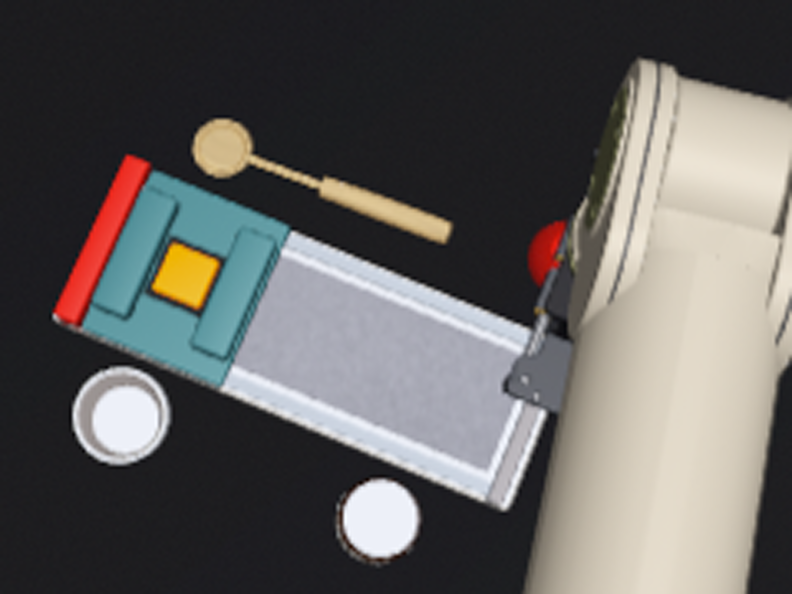

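The guard lies flush against the red stop, about 220 mm from its start. The button is visible and clear, the jar, ramekin, spoon and timer have not moved, and the arm is touching nothing.

```bash
python3 -c "
from bench import r
r.close_job()"
```

```text
the job is handed in; nothing more can be done
```

The guard is over the blade, resting against the red end stop, and the job is handed in at about 12 s on the clock.

- **Press and slide:** I pressed the button fully down with the shut fingertips at about 24 N. I kept 17–30 N on it while sliding the guard about 220 mm. At the end the push along the slide rose to about 12 N with no further travel. I then lifted straight up.
- **Guard position:** The last top view shows the guard's edge flush with the stop. The button moved 220 mm, against the 216 mm I had estimated to the stop; the 4 mm difference is within my measuring error.
- **Button up:** This is not confirmed. The two camera views of the button fit the up and down heights about equally well, so I rely on its spring and on the tip being clear (no force on it).
- **Bystanders:** The jar, ramekin, spoon and timer look unmoved in the last view. The bowl, carton and bottle were outside that picture. The carton and bottle stood in place in the side view taken at the stop. The bowl was not looked at again, but the arm never went near it.

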